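# Put four counter things into the holders that match them

## Task

Tidy the sales counter: put each of the four things centred in the holder made for it - the jam jar upright in the larger round dish, the hand stamp upright in the smaller round dish, the card reader flat on the square pad with its sides parallel to the pad's, and the marker pen lying in both notches of the pen rest, either way round. Set the jar and the reader down gently, do not drop them.

Things in the scene. Friction and masses are not known exactly. Their poses are not given: they have to be found in the camera images.
- jar_mid (a point): Glass jam jar with red filling and a screw lid, standing upright. The body is round, 60 mm in diameter, 85 mm tall over the lid; about 0.35 kg. The point is on its axis, 42 mm above its underside; its z axis points up out of the lid.
- stamp_mid (a point): Hand stamp of dark wood with a turned handle, standing on its round rubber foot. Foot 41 mm in diameter, whole height 66 mm. From 41 to 60 mm above the foot the handle is a knob 25 to 27 mm in diameter, over a thinner neck. The point is on its axis, 50 mm above its underside, at the middle of the knob; z points up.
- reader_mid (a point): Small white card reader, a flat square block 68 x 68 mm with rounded corners and 14 mm high, lying flat. The point is its centre, 7 mm above its underside; x and y run parallel to its sides (it is grasped across 68 mm), z up.
- marker_mid (a point): Marker pen, white with a red cap, lying on the counter: 135 mm long, 16 mm thick, about 20 g. The point is the middle of its length, on its axis, 8 mm above the counter; its y axis runs along the pen.
- large_dish_floor (a point): Larger of two round dark-wood dishes with a cork floor, fixed: 92 mm outside, 80 mm inside diameter, rim 10 mm above the counter. The point is the centre of its floor, 4.6 mm above the counter; z up.
- small_dish_floor (a point): Smaller round dark-wood dish with a cork floor, fixed: 72 mm outside, 60 mm inside diameter, rim 10 mm above the counter. The point is the centre of its floor, 4.6 mm above the counter; z up.
- square_pad_top (a point): Low square dark-wood pad with a cork top and no rim, fixed: 82 x 82 mm, 8.5 mm high. The point is the centre of its top, 8.5 mm above the counter; x and y run parallel to its sides, z up.
- pen_rest_seat (a point): Pen rest of dark wood, fixed: a base plate 116 mm long, 36 mm wide and 5 mm high, with a V-notched block, 12 mm thick and about 24 mm high, standing 46 mm to either side of the middle; between the blocks 80 mm are free for fingers. The point is half-way between the notches, 23 mm above the counter, where the middle of the pen's axis lies when the pen rests in both notches; its y axis runs along the rest from notch to notch, z up.
Mind the look-alikes: they are no part of the job. What is shaped like the part that bears jar_mid but green is not meant.

How it is judged (in metres and radians):
At the end, for the whole second after the job is handed in: Jar and stamp upright on the floors of the larger and smaller dish, within 13 mm of centre; reader flat on the square pad, within 12 mm and 0.17 rad (any quarter turn); marker in both notches, within 6 mm across, 15 mm along, 5 mm in height and 0.12 rad; all four at rest (horizontal distance between jar_mid and large_dish_floor below 0.013 m and z of jar_mid in the frame of large_dish_floor between 0.037 and 0.047 m and angle between each of jar_mid, stamp_mid, reader_mid's own z axis and vertical below 0.1 rad and horizontal distance between stamp_mid and small_dish_floor below 0.013 m and z of stamp_mid in the frame of small_dish_floor between 0.045 and 0.055 m and horizontal distance between reader_mid and square_pad_top below 0.012 m and z of reader_mid in the frame of square_pad_top between 0.003 and 0.011 m and (angle between the x axis of reader_mid and the x axis of square_pad_top, either way round below 0.17 rad or angle between the x axis of reader_mid and the y axis of square_pad_top, either way round below 0.17 rad) and x of marker_mid in the frame of pen_rest_seat between -0.006 and 0.006 m and y of marker_mid in the frame of pen_rest_seat between -0.015 and 0.015 m and z of marker_mid in the frame of pen_rest_seat between -0.005 and 0.005 m and angle between the y axis of marker_mid and the y axis of pen_rest_seat, either way round below 0.12 rad and linear speed of each of jar, stamp, reader, marker below 0.02 m/s and angular speed of each of jar, stamp, reader, marker below 0.3 rad/s); the robot touches nothing.
It fails at once if the jam jar was dropped or thrown (loose from the fingers at over 0.6 m/s) (linear speed of jar above 0.6 m/s and contact force between jar and the fingers below 0.1 N).
It fails at once if the card reader was dropped or thrown (loose from the fingers at over 0.6 m/s) (linear speed of reader above 0.6 m/s and contact force between reader and the fingers below 0.1 N).
It also fails if it takes over 99 s, if anything falls off the work surface, if the arm or the gripper's body presses on something with over 40 N, if the wrist force passes 120 N, or if a joint passes its speed limit or range.

## Robot

A 6-joint arm with a two-finger parallel gripper is mounted at the origin on the work surface; the furniture and walls round the work are solid. World frame = base frame: x ahead of the robot, y to its left, z up, the work surface at z = 0. Lengths are in mm, angles in rad, forces in N, time in s.
With the tool pointing down it reaches from about 350 to 875 mm from the base axis. Payload 4.2 kg.
Tool frame: the origin (TCP) lies midway between the tips of the shut fingers; the grasp point (between the pads) lies 19 mm behind it; x points along the fingers, y is the direction in which the jaws open and shut, and the axes are right-handed (so a half turn about x gives the same grasp; the last joint's range is limited). The gripper opens to 85 mm and grips with 20 to 120 N. Pads are 22 mm wide; open, the fingers measure 114 mm over their backs; the gripper's body (76 mm by 85 mm) begins 54 mm behind the grasp point. The pads swing forward as they close: fully open they stand 13 mm farther back than shut.
Start: joints at [1.497, 0.385, 0.008, 0, -1.194, -0.259], TCP at [204.149, 590.696, 197.612] pointing down, gripper open.
Joint ranges: [-3.14, 3.14], [-1.21, 2.06], [-1.07, 1.41], [-3.16, 2.05], [-2.99, -0.16], [-3.1, 3.1]. Speed limits (rad/s): [2.79, 2.79, 3.14, 3.14, 3.14, 3.14].

## Interface

Orientations are given as a unit quaternion [x, y, z, w].
In Python, from bench import readout, imaging, arm gives the robot as it stands.
- The arm moves only by the tool arm_command, never from a script. Its argument "increments" is a list of rows, each a list of 3 entries, a list of its own where there are three numbers: the turn, a rotation vector about the world's x, y, z in degrees, then the shift along the world's x, y, z in mm, then the closure, from 0 (fully open) to 1 (shut). In form: [[[ax, ay, az], [tx, ty, tz], fingers], ...]. A call has exactly 5 rows; each row is the pose to reach, as a shift and turn from the pose measured when the call began; what a row does not reach only later rows make up. A row lasts 1/10 s, in which the tool goes at most 50 mm and 8.59 degrees, less where a joint would pass 70% of its speed; a pose out of reach is approached as far as the arm can. A call with a gripper value outside its range is refused whole. The fingers move at their own pace and stop on an object; the grip force is fixed at half the most. Time passes only in rows, so rows that repeat a pose let the fingers close, or fill a call up. It gives the time, the measured TCP pose, the force and the opening at its end, in the units of the state.
- readout.read_state(): the state, without advancing time (a new reading comes with each control period).
- imaging.get_image(name): name is "scene" or "side" or "wrist"; returns (picture, depth): 420x560x3 uint8, blue, green, red; 420x560 float32, mm along the optical axis (not along the pixel's ray), 0 where there is no reading.
- imaging.camera_info(name): a dict with "vfov" (degrees; the focal length in pixels is half the picture's height over the tangent of half this angle, whatever the lens; pixels are square), "cx", "cy" (the principal point, pixels), "eye" and "rotation" of the camera in the world; the wrist camera has in their place "T_tool_cam" (4x4, takes a point from camera to tool coordinates, whose origin is the TCP and whose axes are the tool frame's). Camera axes: x right, y down, z forward; pixel columns grow to the right and rows downward; lengths in mm; the calibration is good to about 2 mm. A picture is of the moment at which its call begins: read the wrist's pose just before it. camera_info takes no time and is no camera call.
- arm.job_done(): hands the job in, once; it reports no verdict.
The state is a dict: "clock": time; "joints": joint angles; "joint_vel": joint speeds; "joint_efforts": joint torques, N m; "position": TCP position; "ee_rot": TCP orientation; "contact_force": force on the tool from outside, world axes, zero at the start; "wrist_torque": the same for the moment, N m; "gripper_width": finger opening in mm.
Only numpy, scipy, OpenCV 4.12 (cv2) and the standard library are available. Lean on these libraries where they do the work, as an engineer would, in place of code of your own. Each camera call takes 0.05 s, during which the arm holds its last target. There are 200 camera calls.

## Working session

There is one attempt and no reset: what is moved stays moved. The work goes in short steps, Python scripts to look and compute and a tool call to move; the robot and the scene stay as the last step left them, time stands still between calls to the robot, and variables do not carry over. Pictures are saved under pics/ and viewed, about 12 in all and at most 16, crops included, and the job is handed in when it is done.

Besides the shell and the picture viewer there is one more tool, called after "Call:" as name([rows], argument=value, ...), one row to a line, values as JSON. arm_command: Moves the arm, as the interface text tells. Its arguments: {"type":"object","properties":{"increments":{"type":"array","items":{"type":"array"}}},"required":["increments"]}

```bash
mkdir -p pics
cat > h.py <<'E'
import numpy as np, cv2
from bench import readout, imaging, arm
from scipy.spatial.transform import Rotation as R
def cam(name, st=None):
    c=imaging.camera_info(name); f=210/np.tan(np.radians(c["vfov"])/2)
    if name=="wrist":
        T=np.array(c["T_tool_cam"]); Rt=R.from_quat(st["ee_rot"]).as_matrix()
        return f,c["cx"],c["cy"],Rt@T[:3,3]+np.array(st["position"]),Rt@T[:3,:3]
    r=np.array(c["rotation"]); r=r if r.shape==(3,3) else R.from_quat(r).as_matrix()
    return f,c["cx"],c["cy"],np.array(c["eye"]),r
def plane(C,u,v,z):
    f,cx,cy,e,r=C; d=r@np.array([(u-cx)/f,(v-cy)/f,1.]); return e+d*(z-e[2])/d[2]
def cloud(C,dep):
    f,cx,cy,e,r=C; v,u=np.mgrid[:420,:560]
    P=np.stack([(u-cx)/f*dep,(v-cy)/f*dep,dep],-1); return P@r.T+e
def shot(name):
    st=readout.read_state(); im,d=imaging.get_image(name); return im,d,cam(name,st)
E
python3 - <<'E'
from h import *
for n in ("scene","side","wrist"):
    im,d,C=shot(n); cv2.imwrite(f"pics/{n}0.png",im); np.savez(f"{n}0.npz",im=im,d=d); print(n,C,imaging.camera_info(n).keys(), imaging.camera_info(n))
print(readout.read_state())
E
```

```text
scene (np.float64(435.14799735057437), 273.68775347766933, 209.55894019711297, array([ 127.06388919, -575.03187973,  880.09152962]), array([[ 0.87832655, -0.38191802,  0.28754322],
       [-0.47769023, -0.67745193,  0.55934866],
       [-0.01882862, -0.62864736, -0.77746252]])) dict_keys(['vfov', 'cx', 'cy', 'eye', 'rotation']) {'vfov': 51.52339559164125, 'cx': 273.68775347766933, 'cy': 209.55894019711297, 'eye': array([ 127.06388919, -575.03187973,  880.09152962]), 'rotation': array([ 0.91285829, -0.23541668,  0.07359154, -0.32535062])}
side (np.float64(538.136197260604), 273.20783508821347, 213.82768918129943, array([ 208.51884771, -745.63116878,  798.66999109]), array([[ 0.96169976, -0.20085044,  0.18652794],
       [-0.27358214, -0.66132789,  0.69842553],
       [-0.01692295, -0.72270638, -0.69094797]])) dict_keys(['vfov', 'cx', 'cy', 'eye', 'rotation']) {'vfov': 42.63501704145788, 'cx': 273.20783508821347, 'cy': 213.82768918129943, 'eye': array([ 208.51884771, -745.63116878,  798.66999109]), 'rotation': array([ 0.91021641, -0.13030763,  0.0465837 , -0.39032803])}
wrist (np.float
[... 725 characters left out ...]
0000000e+00]])}
{'clock': 0.15, 'joints': array([ 1.49660346e+00,  3.85396531e-01,  6.91626758e-03, -3.32629066e-04,
       -1.19398250e+00, -2.58606253e-01]), 'joint_vel': array([-0.00076854, -0.0024423 ,  0.00327599,  0.00261631, -0.00182596,
        0.00020267]), 'joint_efforts': array([-5.60516746e-04, -3.92677474e+01,  1.88582790e+01,  4.18863326e+00,
       -3.40973747e-03, -2.50756877e-06]), 'position': array([204.01006227, 590.23866704, 196.75657563]), 'ee_rot': array([-0.69727784,  0.11775948,  0.69738704,  0.11656601]), 'contact_force': array([-0.91686978,  0.75233488, -0.64790851]), 'wrist_torque': array([-0.01824113,  0.02527348,  0.0658509 ]), 'gripper_width': 85.36452435070778}
```

View pics/scene0.png

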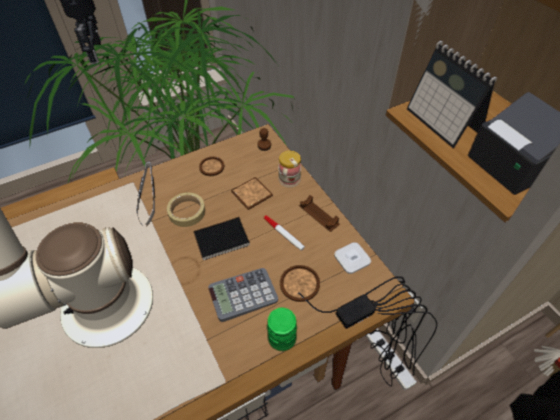

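View pics/side0.png

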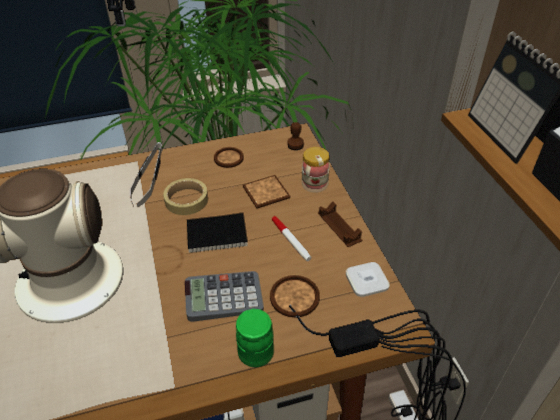

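The scene view shows the jar (289,167), stamp (264,138), reader (352,258), marker (284,232), large dish (300,283), small dish (212,166), pad (252,193) and pen rest (320,213). The green look-alike is at (282,328). The side view agrees.

```bash
cat > m.py <<'E'
from h import *
px={"large":[(300,283),(295,296),4.6],"small":[(212,166),(229,157),4.6],"pad":[(252,193),(266,191),8.5],"rest":[(320,213),(340,224),12],
"stampTop":[(264,131),(295,127),62],"jarlid":[(290,158),(316,156),85],"reader":[(352,257),(368,278),14],"marker":[(284,232),(291,237),10]}
D={n:np.load(n+"0.npz") for n in("scene","side")}; C={n:cam(n) for n in D}
for k,(a,b,z) in px.items():
    o=[]
    for n,(u,v) in (("scene",a),("side",b)):
        cl=cloud(C[n],D[n]["d"]); o+= [plane(C[n],u,v,z)[:2].round(1), cl[v,u].round(1)]
    print(k,*o)
# top-down rectified orthoimage at z=8 from both, 2 px... 1px=1mm
for n in C:
    f,cx,cy,e,r=C[n]
    K=np.array([[f,0,cx],[0,f,cy],[0,0,1]])
    # world x 300..900 -> row, y
    g=np.array([[300,-350],[300,350],[900,-350],[900,350]],float)
    p=(np.c_[g,np.full(4,8.)]-e)@r; uv=(p[:,:2]/p[:,2:])*f+[cx,cy]
    dst=np.array([[ (350-y),(900-x)] for x,y in g])  # col=350-y,row=900-x
    H=cv2.getPerspectiveTransform(uv.astype(np.float32),dst.astype(np.float32))
    cv2.imwrite(f"pics/ortho_{n}.png",cv2.warpPerspective(D[n]["im"],H,(700,600),flags=cv2.INTER_CUBIC))
E
python3 m.py
```

```text
large [ 400.4 -163.2] [ 400.6 -162.9    3.8] [ 401.4 -165.1] [ 401.  -166.2    6.2]
small [374.6 279.6] [374.7 280.    4.1] [375.2 278.3] [375.  277.1   5.5]
pad [426.2 130.2] [426.1 129.9   8.9] [426.6 128.4] [426.5 128.2   8.7]
rest [545.4 -18.2] [549.1 -13.2   4.2] [544.8 -19.9] [546.6 -16.    7.8]
stampTop [542.5 278.5] [541.  275.5  64.9] [538.9 271.6] [538.  268.8  64.1]
jarlid [540.3 127.4] [541.5 129.5  82.7] [539.  122.6] [537.8 119.6  87.5]
reader [ 539.  -167.7] [ 537.4 -169.2   17.3] [ 542.4 -170.9] [ 541.5 -172.6   16.2]
marker [437.  -24.1] [434.3 -28.8  17.5] [437.4 -24.3] [434.8 -32.5  18.9]
```

Run:
```python
import cv2
a=cv2.imread("pics/ortho_side.png"); b=cv2.imread("pics/ortho_scene.png")
# x 350..600 rows 300..550 ; y 320..-230 cols 30..580
cv2.imwrite("pics/oc.png",cv2.resize(cv2.vconcat([b[270:570,30:580],a[270:570,30:580]]),(550,600)))
```

```text
(no output)
```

View pics/oc.png

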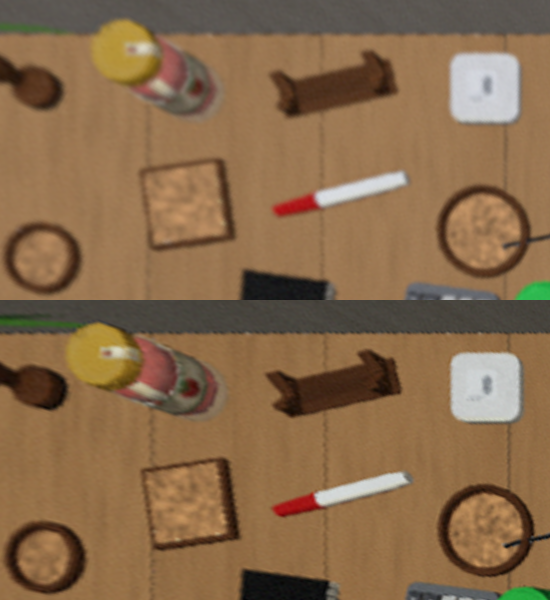

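The rectified views (1 px = 1 mm) show everything clearly, plus a cable end reaching the large dish at (510,243). Next I'll measure by masks.

```bash
cat > m2.py <<'E'
from h import *
D={n:np.load(n+"0.npz") for n in("scene","side")}
def near(C,xy,z,rad):
    f,cx,cy,e,r=C; v,u=np.mgrid[:420,:560]
    d=np.stack([(u-cx)/f,(v-cy)/f,np.ones(u.shape)],-1)@r.T
    P=e+d*((z-e[2])/d[...,2])[...,None]; return P,np.hypot(P[...,0]-xy[0],P[...,1]-xy[1])<rad
for n in D:
    im,d=D[n]["im"],D[n]["d"]; C=cam(n); cl=cloud(C,d); hsv=cv2.cvtColor(im,cv2.COLOR_BGR2HSV); h,s,v=[hsv[...,i].astype(int) for i in range(3)]
    white=(s<60)&(v>120); red=((h<8)|(h>172))&(s>150)&(v>80); dark=(v<95)
    def rect(name,xy,z,rad,m):
        P,k=near(C,xy,z,rad); m=(m&k).astype(np.uint8); nb,lab,st,_=cv2.connectedComponentsWithStats(m); 
        m=lab==1+np.argmax(st[1:,4]); q=P[m][:,:2].astype(np.float32)
        (c,sz,a)=cv2.minAreaRect(q); print(n,name,"rect",np.round(c,1),np.round(sz,1),round(a,1),"mean",q.mean(0).round(1)); return q
    rect("reader",(540,-167),14,60,white)
    q=rect("marker",(437,-24),8,90,white|red)
    rect("pad",(426,130),8.5,62,~white&(dark|((d>0)&(cl[...,2]>5))))
    for nm,xy,rad,od in(("large",(400,-164),60,92),("small",(375,279),48,72)):
        P,k=near(C,xy,10,rad); rect(nm,xy,10,rad,dark)
    # depth-based
    rect("rest",(545,-19),20,75,dark)
    for nm,xy,z0,z1 in(("jar",(540,125),50,82),("jarlid",(540,125),80,95),("stamp",(540,275),35,62)):
        k=(np.hypot(cl[...,0]-xy[0],cl[...,1]-xy[1])<60)&(cl[...,2]>z0)&(cl[...,2]<z1)&(d>0); q=cl[k]
        print(n,nm,k.sum(),q.min(0).round(),q.max(0).round(),q.mean(0).round(1))
    k=(cl[...,0]>560)&(cl[...,0]<1000)&(abs(cl[...,1])<300)&(d>0)
    for z in(-200,-50,50,150,250,350,450):
        q=cl[k&(abs(cl[...,2]-z)<40)]; print("wall z",z,len(q),np.percentile(q[:,0],[1,10,50]).round() if len(q) else "")
E
python3 m2.py
```

```text
scene reader rect [ 539.2 -167.5] [70.  70.8] 89.9 mean [ 538.8 -168.3]
scene marker rect [436.4 -20.1] [ 17.4 138.4] 14.2 mean [437.3 -24.4]
scene pad rect [423.6 132.5] [84.4 85.2] 8.3 mean [425.1 132.1]
scene large rect [ 398.2 -164.9] [91.1 87.7] 44.6 mean [ 396.  -170.3]
scene small rect [372.1 275.4] [72.6 64.5] 67.6 mean [369.7 272.8]
scene rest rect [540.3 -22.3] [ 43.3 114. ] 12.5 mean [537.6 -25.2]
scene jar 210 [509.  97.  50.] [565. 147.  82.] [528.5 110.9  65. ]
scene jarlid 294 [510.  99.  80.] [566. 157.  91.] [537.6 126.6  85.9]
scene stamp 58 [527. 265.  36.] [550. 288.  62.] [537.1 274.6  52.3]
wall z -200 2571 [658. 806. 808.]
wall z -50 3366 [805. 806. 808.]
wall z 50 4284 [562. 806. 808.]
wall z 150 7869 [801. 803. 811.]
wall z 250 8486 [806. 808. 862.]
wall z 350 4772 [806. 807. 863.]
wall z 450 628 [806. 807. 822.]
side reader rect [ 540.7 -170. ] [69.1 69.6] 1.0 mean [ 540.5 -170.6]
side marker rect [436.  -20.8] [ 17. 140.] 15.3 mean [436.9 -24.1]
side pad rect [426.7 129.5] [84.  88.2] 8.4 mean [426.5 128.4]
side large rect [ 399.2 -167.2] [93.8 92. ] 42.2 mean [ 398.1 -172.1]
side small rect [373.1 272.3] [78.7 69.3] 78.7 mean [372. 268.]
side rest rect [541.6 -25.5] [ 47.1 125. ] 12.5 mean [538.9 -30.4]
side jar 328 [510.  94.  50.] [570. 148.  82.] [532.7 107.3  65.4]
side jarlid 391 [512.  95.  80.] [568. 155.  91.] [539.1 123.1  86.1]
side stamp 85 [530. 264.  36.] [556. 279.  62.] [541.  271.4  51.4]
wall z -200 3918 [654. 808. 810.]
wall z -50 4898 [807. 808. 810.]
wall z 50 6236 [562. 808. 809.]
wall z 150 9994 [802. 804. 811.]
wall z 250 7423 [807. 809. 860.]
wall z 350 6159 [807. 809. 884.]
wall z 450 0
```

Call:
arm_command([
  [[0,0,0],[36,-34,0],0],
  [[0,0,0],[72,-68,0],0],
  [[0,0,0],[108,-102,0],0],
  [[0,0,0],[144,-136,0],0],
  [[0,0,0],[180,-170,0],0],
])

```text
clock: 0.65
position: [385.0, 418.6, 196.6]
ee_rot: [-0.697, 0.118, 0.697, 0.116]
contact_force: [0.5, 0.5, -0.2]
gripper_width: 85.5
```

Call:
arm_command([
  [[0,0,7],[36,-34,0],0],
  [[0,0,14],[72,-68,0],0],
  [[0,0,19],[110,-102,-3],0],
  [[0,0,19],[155,-144,-6],0],
  [[0,0,19],[155,-144,-6],0],
])

```text
clock: 1.15
position: [542.2, 271.1, 189.6]
ee_rot: [-0.707, 0.003, 0.707, 0.001]
contact_force: [-0.8, 0.3, -0.8]
gripper_width: 85.3
```

Run:
```python
from h import *
st=readout.read_state(); print(st["position"],st["ee_rot"])
im,d,C=shot("wrist"); cv2.imwrite("pics/w1.png",im); np.savez("w1.npz",im=im,d=d); print(C)
cl=cloud(C,d)
k=(d>0)&(np.hypot(cl[...,0]-540,cl[...,1]-275)<60)
for a,b in((3,20),(40,62),(62,70)):
    q=cl[k&(cl[...,2]>a)&(cl[...,2]<b)]; print(a,b,len(q),q.min(0).round(1),q.max(0).round(1),q.mean(0).round(1)) if len(q) else 0
```

```text
[542.15645641 271.13241518 189.62976439] [-0.70672739  0.00319927  0.70747824  0.00083212]
(np.float64(322.37981273587894), 279.7222494500326, 209.67943512541254, array([616.13035852, 271.70814039, 365.5538135 ]), array([[-0.00607242, -0.95797157, -0.28679886],
       [-0.99997481,  0.00687117, -0.00177866],
       [ 0.00367455,  0.28678084, -0.95798917]]))
3 20 476 [529.  261.6   3.8] [563.7 301.9  20. ] [551.8 280.9  15.5]
40 62 251 [530.4 268.8  41.1] [556.5 294.6  62. ] [547.8 281.2  57.4]
62 70 331 [533.2 271.7  62.1] [553.3 292.   66.5] [543.5 282.   63.7]
```

View pics/w1.png

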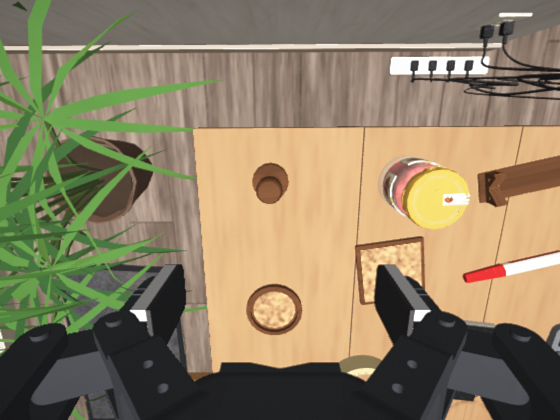

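The wrist view shows the stamp at (269,186), jar lid at (436,198), small dish at (274,309) and pad centre at (390,270).

Run:
```python
from h import *
import h
z=np.load("w1.npz"); im,d=z["im"],z["d"]
f=322.38; C=(f,279.722,209.679,np.array([616.13,271.708,365.55]),np.array([[-0.00607242,-0.95797157,-0.28679886],[-0.99997481,0.00687117,-0.00177866],[0.00367455,0.28678084,-0.95798917]]))
hsv=cv2.cvtColor(im,cv2.COLOR_BGR2HSV); 
def blob(m,box):
    k=np.zeros(m.shape,bool); k[box[1]:box[3],box[0]:box[2]]=1
    c,_=cv2.findContours((m&k).astype(np.uint8),0,2); return max(c,key=cv2.contourArea)
dark=hsv[...,2]<120
c=blob(dark,(235,275,320,345)); (e,ax,a)=cv2.fitEllipse(cv2.convexHull(c)); print("small",e,ax,plane(C,*e,10))
yel=(hsv[...,0]>20)&(hsv[...,0]<34)&(hsv[...,1]>150)&(hsv[...,2]>120)
c=blob(yel,(385,150,485,245)); (e,ax,a)=cv2.fitEllipse(cv2.convexHull(c)); print("lid",e,ax,plane(C,*e,85))
c=blob(dark,(345,225,430,310)); r=cv2.minAreaRect(np.array([plane(C,*p[0],8.5)[:2] for p in c],np.float32)); print("pad",r)
c=blob(dark,(245,155,295,210)); (e,ax,a)=cv2.fitEllipse(cv2.convexHull(c)); print("stamp blob",e,ax)
print("knob top",plane(C,268,190,64))
```

```text
small (273.4259948730469, 311.7012023925781) (40.20087814331055, 47.25973892211914) [374.32393225 279.87625976  10.        ]
lid (420.8238525390625, 184.2892608642578) (20.27981185913086, 46.58481979370117) [554.79965498 145.61477551  85.        ]
pad ((406.7547302246094, 117.03413391113281), (71.87173461914062, 61.745418548583984), 89.51119995117188)
stamp blob (269.0131530761719, 189.09666442871094) (26.35287094116211, 27.967809677124023)
knob top [545.62800008 282.26682439  64.        ]
```

Call:
arm_command([
  [[0,0,0],[2,11,-40],0],
  [[0,0,0],[2,11,-80],0],
  [[0,0,0],[2,11,-120],0],
  [[0,0,0],[2,11,-150],0],
  [[0,0,0],[2,11,-161],0],
])

```text
clock: 1.7
position: [541.4, 281.4, 24.9]
ee_rot: [-0.705, 0.005, 0.709, -0.001]
contact_force: [0.2, -0.7, -0.6]
gripper_width: 85.9
```

Call:
arm_command([
  [[0,0,0],[0,0,0],0.8],
  [[0,0,0],[0,0,0],1],
  [[0,0,0],[0,0,0],1],
  [[0,0,0],[0,0,0],1],
  [[0,0,0],[0,0,0],1],
])

```text
clock: 2.2
position: [542.3, 281.6, 26.8]
ee_rot: [-0.706, 0.004, 0.709, -0.001]
contact_force: [-0.9, -0.4, 2.8]
gripper_width: 17.3
```

Call:
arm_command([
  [[0,0,0],[0,0,0],1],
  [[0,0,0],[0,0,0],1],
  [[0,0,0],[0,0,0],1],
  [[0,0,0],[0,0,0],1],
  [[0,0,0],[0,0,0],1],
])

```text
clock: 2.7
position: [542.3, 281.7, 26.8]
ee_rot: [-0.705, 0.004, 0.709, -0.001]
contact_force: [-0.1, -0.7, 0.7]
gripper_width: 17.1
```

Run:
```python
from h import *
a=shot("wrist")[0]; b=shot("side")[0]
cv2.imwrite("pics/g1.png",np.hstack([a,cv2.resize(b[90:195,230:350],(480,420),interpolation=2)])[:, :][:, 160:960])
print(readout.read_state()["gripper_width"])
```

```text
16.915729816047335
```

View pics/g1.png

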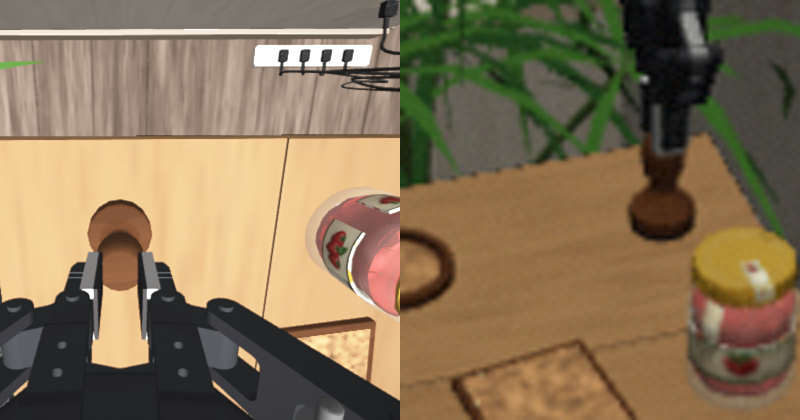

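Run:
```python
from h import *
im,d,C=shot("wrist"); cl=cloud(C,d); st=readout.read_state(); print(st["position"])
hsv=cv2.cvtColor(im,cv2.COLOR_BGR2HSV); br=(hsv[...,1]>90)&(hsv[...,2]<190)&(d>0)
k=br&(np.hypot(cl[...,0]-545,cl[...,1]-282)<50)
for a in range(0,80,8):
    q=cl[k&(cl[...,2]>a)&(cl[...,2]<a+8)]
    if len(q)>3: print(a,len(q),np.percentile(q,[2,50,98],axis=0)[:,:2].round(0).tolist())
for r in range(200,320,10): print(r,cl[r,278].round(0), im[r,278])
```

```text
[542.26918263 281.67172295  26.75153789]
0 113 [[552.0, 264.0], [561.0, 282.0], [563.0, 299.0]]
8 800 [[534.0, 263.0], [556.0, 282.0], [563.0, 301.0]]
16 1030 [[537.0, 267.0], [552.0, 282.0], [559.0, 298.0]]
24 163 [[546.0, 274.0], [551.0, 282.0], [553.0, 291.0]]
40 155 [[548.0, 272.0], [555.0, 282.0], [556.0, 293.0]]
48 250 [[550.0, 272.0], [555.0, 283.0], [556.0, 293.0]]
56 1139 [[535.0, 274.0], [550.0, 282.0], [555.0, 291.0]]
64 502 [[535.0, 265.0], [544.0, 282.0], [551.0, 301.0]]
72 28 [[533.0, 260.0], [537.0, 274.0], [551.0, 304.0]]
200 [563. 283.   2.] [53 68 87]
210 [560. 283.  16.] [ 60  88 134]
220 [555. 283.  21.] [ 57  85 131]
230 [551. 283.  27.] [ 43  66 100]
240 [556. 283.  54.] [31 44 69]
250 [554. 283.  61.] [ 50  78 121]
260 [550. 283.  63.] [ 65  96 148]
270 [617. 283. 202.] [ 68 101 153]
280 [540. 283.  64.] [ 70 104 158]
290 [533. 283.  61.] [ 78 113 165]
300 [488. 283.  -0.] [152 211 244]
310 [479. 283.  -0.] [152 210 244]
```

Call:
arm_command([
  [[0,0,0],[0,0,15],1],
  [[0,0,0],[0,0,30],1],
  [[0,0,0],[0,0,40],1],
  [[0,0,0],[-30,0,40],1],
  [[0,0,0],[-60,-1,40],1],
])

```text
clock: 3.35
position: [482.0, 280.7, 66.7]
ee_rot: [-0.706, 0.004, 0.709, 0.0]
contact_force: [-1.1, -0.1, -1.2]
gripper_width: 16.8
```

```bash
cat > chk.py <<'E'
from h import *
import sys
xo,yo=0,0
im,d,C=shot("wrist"); cl=cloud(C,d); st=readout.read_state(); p=st["position"]; print(p,st["gripper_width"])
hsv=cv2.cvtColor(im,cv2.COLOR_BGR2HSV); br=(hsv[...,1]>90)&(hsv[...,2]<190)&(d>0)
k=br&(np.hypot(cl[...,0]-p[0],cl[...,1]-p[1])<45)
for a in range(0,120,8):
    q=cl[k&(cl[...,2]>a)&(cl[...,2]<a+8)]
    if len(q)>20: print(a,len(q),np.percentile(q,[2,50,98],axis=0)[:,:2].round(0).tolist())
E
python3 chk.py
```

```text
[476.68254105 278.90702756  66.18935514] 16.953442258767026
40 117 [[492.0, 264.0], [502.0, 281.0], [504.0, 298.0]]
48 821 [[474.0, 262.0], [497.0, 281.0], [503.0, 300.0]]
56 1029 [[478.0, 265.0], [492.0, 281.0], [500.0, 297.0]]
64 179 [[487.0, 273.0], [491.0, 282.0], [493.0, 290.0]]
80 163 [[488.0, 270.0], [494.0, 281.0], [496.0, 292.0]]
88 262 [[490.0, 271.0], [495.0, 281.0], [496.0, 292.0]]
96 1166 [[474.0, 273.0], [489.0, 282.0], [495.0, 290.0]]
104 475 [[475.0, 264.0], [484.0, 281.0], [491.0, 299.0]]
112 25 [[473.0, 259.0], [490.0, 273.0], [491.0, 303.0]]
```

Call:
arm_command([
  [[0,0,0],[-35,0,0],1],
  [[0,0,0],[-70,0,0],1],
  [[0,0,0],[-95,0,0],1],
  [[0,0,0],[-104,0,0],1],
  [[0,0,0],[-104,0,0],1],
])

```text
clock: 3.9
position: [372.1, 279.1, 66.5]
ee_rot: [-0.704, 0.004, 0.71, -0.002]
contact_force: [0.5, -0.5, 0.1]
gripper_width: 16.9
```

```bash
python3 chk.py
python3 - <<'E'
from h import *
im,d,C=shot("wrist"); cv2.imwrite("pics/w2.png",im); print(C)
E
```

```text
[373.10483281 279.51809286  66.53685536] 16.778601696742875
0 742 [[358.0, 250.0], [391.0, 281.0], [409.0, 309.0]]
8 1412 [[353.0, 246.0], [390.0, 279.0], [408.0, 313.0]]
40 120 [[383.0, 262.0], [392.0, 279.0], [394.0, 296.0]]
48 864 [[364.0, 261.0], [386.0, 280.0], [393.0, 299.0]]
56 985 [[368.0, 264.0], [382.0, 280.0], [390.0, 295.0]]
64 164 [[377.0, 271.0], [381.0, 280.0], [383.0, 289.0]]
80 170 [[379.0, 269.0], [385.0, 280.0], [386.0, 291.0]]
88 262 [[380.0, 269.0], [385.0, 280.0], [386.0, 290.0]]
96 1244 [[364.0, 272.0], [379.0, 280.0], [385.0, 288.0]]
104 391 [[365.0, 262.0], [374.0, 279.0], [381.0, 298.0]]
112 28 [[363.0, 258.0], [367.0, 272.0], [381.0, 302.0]]
(np.float64(322.37981273587894), 279.7222494500326, 209.67943512541254, array([448.39160463, 280.96008047, 241.90855105]), array([[-0.00487174, -0.95581107, -0.29394125],
       [-0.99995493,  0.00705158, -0.00635658],
       [ 0.00814844,  0.29389704, -0.95580235]]))
```

View pics/w2.png

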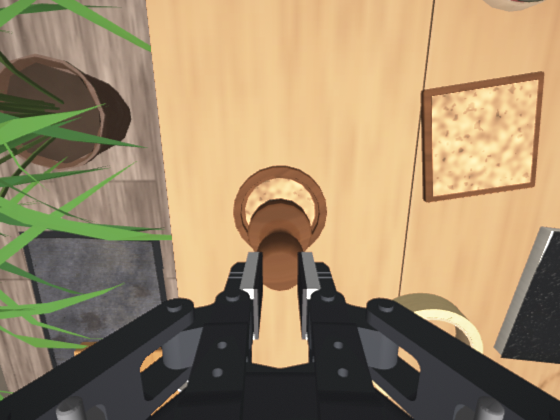

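Call:
arm_command([
  [[0,0,0],[0,0,-15],1],
  [[0,0,0],[0,0,-28],1],
  [[0,0,0],[0,0,-33],1],
  [[0,0,0],[0,0,-34],1],
  [[0,0,0],[0,0,-34],1],
])

```text
clock: 4.5
position: [374.3, 279.8, 32.5]
ee_rot: [-0.704, 0.005, 0.71, -0.001]
contact_force: [0.0, -0.5, -0.7]
gripper_width: 16.8
```

Run:
```python
from h import *
C=(322.3798,279.722,209.679,np.array([448.39160463,280.96008047,241.90855105]),np.array([[-0.00487174,-0.95581107,-0.29394125],[-0.99995493,0.00705158,-0.00635658],[0.00814844,0.29389704,-0.95580235]]))
q=np.array([plane(C,*p,8.5)[:2] for p in((422,90),(543,72),(533,187),(427,201))]); print(q.round(1),q.mean(0),np.linalg.norm(np.diff(q,axis=0),axis=1))
```

```text
[[461.3 181.9]
 [472.3 101.6]
 [392.9  90.3]
 [382.6 168.3]] [427.3042546  135.51797255] [81.12494173 80.2150938  78.68732815]
```

Call:
arm_command([
  [[0,0,0],[0,0,-1],1],
  [[0,0,0],[0,0,-1],0.6],
  [[0,0,0],[0,0,-1],0],
  [[0,0,0],[0,0,-1],0],
  [[0,0,0],[0,0,-1],0],
])

```text
clock: 5.0
position: [374.3, 279.9, 31.7]
ee_rot: [-0.704, 0.005, 0.71, -0.001]
contact_force: [0.3, 0.0, -0.7]
gripper_width: 73.8
```

Call:
arm_command([
  [[0,0,0],[0,0,0],0],
  [[0,0,0],[0,0,40],0],
  [[0,0,0],[0,0,90],0],
  [[0,0,0],[25,-25,125],0],
  [[0,0,0],[60,-60,140],0],
])

```text
clock: 5.5
position: [434.9, 223.0, 175.9]
ee_rot: [-0.707, 0.001, 0.708, -0.0]
contact_force: [1.3, 1.0, -0.2]
gripper_width: 85.4
```

Call:
arm_command([
  [[0,0,0],[35,-35,20],0],
  [[0,0,0],[70,-70,20],0],
  [[0,0,0],[92,-95,20],0],
  [[0,0,0],[92,-95,20],0],
  [[0,0,0],[92,-95,20],0],
])

```text
clock: 6.0
position: [526.9, 127.1, 195.4]
ee_rot: [-0.706, 0.002, 0.708, 0.0]
contact_force: [-0.9, 0.0, 0.5]
gripper_width: 85.3
```

Run:
```python
from h import *
im,d,C=shot("wrist"); cv2.imwrite("pics/w3.png",im); np.savez("w3.npz",im=im,d=d,C=np.array(C,dtype=object)); print(C[3],readout.read_state()["position"],readout.read_state()["gripper_width"])
cl=cloud(C,d)
k=(d>0)&(np.hypot(cl[...,0]-540,cl[...,1]-130)<60)&(cl[...,2]>80)&(cl[...,2]<92); q=cl[k]; print("lid",len(q),np.percentile(q,[1,50,99],axis=0).round(1).tolist())
k=(d>0)&(np.hypot(cl[...,0]-374,cl[...,1]-280)<30)
for a in(16,24,40,50,60): 
    q=cl[k&(cl[...,2]>a)&(cl[...,2]<a+9)]; print(a,len(q),np.percentile(q,[1,50,99],axis=0).round(1).tolist() if len(q) else "")
```

```text
[601.07795757 127.67179334 371.25213284] [526.50595512 127.81865404 195.53101216] 85.51945356591138
lid 2996 [[514.9, 102.4, 81.0], [542.0, 128.7, 84.7], [567.6, 154.9, 86.6]]
16 0 
24 0 
40 0 
50 0 
60 0
```

View pics/w3.png

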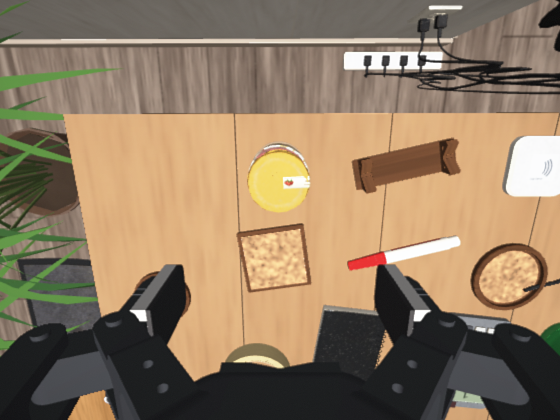

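The jar lid is at (278,181), rest blocks at (365,178) and (450,157), marker from (348,265) to (460,241), large dish at (510,276) and pad at (275,258).

Call:
arm_command([
  [[0,0,0],[14,1,-40],0],
  [[0,0,0],[14,1,-80],0],
  [[0,0,0],[14,1,-120],0],
  [[0,0,0],[14,1,-155],0],
  [[0,0,0],[14,1,-174],0],
])

```text
clock: 6.55
position: [537.7, 129.3, 18.7]
ee_rot: [-0.705, 0.001, 0.709, -0.002]
contact_force: [-0.6, -0.7, 0.7]
gripper_width: 85.4
```

Run:
```python
from h import *
z=np.load("w3.npz",allow_pickle=True); C=tuple(z["C"]); im=z["im"]
hsv=cv2.cvtColor(im,cv2.COLOR_BGR2HSV); h,s,v=cv2.split(hsv)
P=lambda pts,zz:np.array([plane(C,*p,zz)[:2] for p in pts],np.float32)
def blob(m,b):
    k=np.zeros(m.shape,np.uint8); k[b[1]:b[3],b[0]:b[2]]=255
    c,_=cv2.findContours(cv2.bitwise_and(m,k),0,2); return max(c,key=cv2.contourArea)[:,0]
red=cv2.inRange(hsv,(0,150,80),(8,255,255))|cv2.inRange(hsv,(172,150,80),(180,255,255)); white=cv2.inRange(hsv,(0,0,190),(180,60,255))
print("marker",cv2.minAreaRect(P(blob(red|white,(340,230,470,275)),8)))
dk=cv2.inRange(v,0,135)
print("rest lowest med", cv2.minAreaRect(P(blob(dk,(345,130,470,200)),15)))
print("large",cv2.minAreaRect(P(blob(dk,(465,236,552,315)),10)))
print("pad",cv2.minAreaRect(P(blob(dk,(230,215,318,300)),8.5)))
print("reader",P([(508,140)],14))
cl=cloud(C,z["d"]); k=(cl[...,2]>15)&(cl[...,2]<30)&(np.hypot(cl[...,0]-545,cl[...,1]+19)<75)&(z["d"]>0)
q=cl[k][:,:2].astype(np.float32); print(len(q),cv2.minAreaRect(q))
for s in(q[q[:,1]>-19],q[q[:,1]<-19]): print(len(s),s.mean(0),cv2.minAreaRect(s))
```

```text
marker ((435.4118347167969, -24.32952117919922), (17.315134048461914, 138.02304077148438), 13.205768585205078)
rest lowest med ((544.21728515625, -12.734939575195312), (40.8722038269043, 114.82907104492188), 12.717778205871582)
large ((403.8489990234375, -158.69839477539062), (96.00111389160156, 89.14459228515625), 46.3818473815918)
pad ((465.0645446777344, 139.27337646484375), (10.066044807434082, 78.88843536376953), 8.004746437072754)
reader [[ 571.9429  -121.46503]]
640 ((544.4843139648438, -14.8687744140625), (38.22317123413086, 104.21576690673828), 12.767213821411133)
295 [534.25854   30.465519] ((534.2980346679688, 30.08716583251953), (38.22102355957031, 11.986557960510254), 12.672282218933105)
345 [554.5196   -58.687298] ((554.6814575195312, -59.424903869628906), (38.05495834350586, 12.717671394348145), 12.418559074401855)
```

Call:
arm_command([
  [[0,0,0],[2,0,1],0.3],
  [[0,0,0],[2,0,1],1],
  [[0,0,0],[2,0,1],1],
  [[0,0,0],[2,0,1],1],
  [[0,0,0],[2,0,1],1],
])

```text
clock: 7.05
position: [540.4, 130.1, 20.8]
ee_rot: [-0.706, 0.0, 0.709, -0.001]
contact_force: [0.1, 1.4, 1.0]
gripper_width: 55.6
```

Call:
arm_command([
  [[0,0,0],[0,0,0],1],
  [[0,0,0],[0,0,5],1],
  [[0,0,0],[0,0,20],1],
  [[0,0,0],[0,0,35],1],
  [[0,0,0],[0,0,50],1],
])

```text
clock: 7.55
position: [539.9, 129.7, 71.1]
ee_rot: [-0.705, 0.001, 0.709, -0.001]
contact_force: [1.4, 0.4, -4.0]
gripper_width: 55.6
```

Call:
arm_command([
  [[0,0,0],[-14,-28,0],1],
  [[0,0,0],[-32,-66,0],1],
  [[0,0,0],[-52,-108,0],1],
  [[0,0,0],[-72,-150,0],1],
  [[0,0,0],[-90,-190,0],1],
])

```text
clock: 8.05
position: [448.1, -61.8, 71.2]
ee_rot: [-0.705, 0.001, 0.709, -0.001]
contact_force: [0.7, -1.0, -4.5]
gripper_width: 55.8
```

Call:
arm_command([
  [[0,0,0],[-18,-38,0],1],
  [[0,0,0],[-34,-72,0],1],
  [[0,0,0],[-43,-92,0],1],
  [[0,0,0],[-47,-99,0],1],
  [[0,0,0],[-47,-99,0],1],
])

```text
clock: 8.55
position: [400.5, -161.5, 71.3]
ee_rot: [-0.705, 0.001, 0.709, -0.0]
contact_force: [-0.2, 0.3, -4.5]
gripper_width: 55.8
```

Run:
```python
from h import *
im,d,C=shot("wrist"); cv2.imwrite("pics/w4.png",im); np.savez("w4.npz",im=im,d=d,C=np.array(C,dtype=object)); print(C[3],readout.read_state()["position"],readout.read_state()["gripper_width"])
```

```text
[ 475.41675742 -160.7068823   246.79269592] [ 401.33488124 -160.88418496   71.34805134] 55.77293380873052
```

View pics/w4.png

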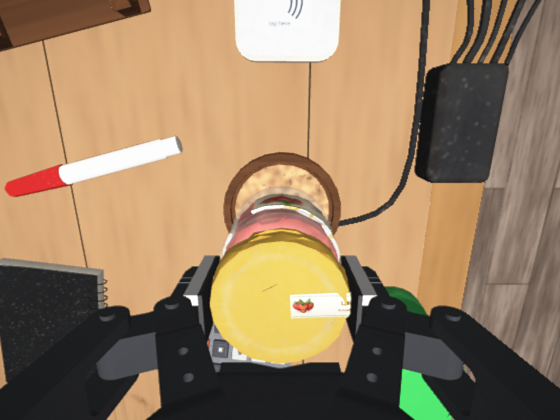

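Run:
```python
from h import *
z=np.load("w4.npz",allow_pickle=True); C=tuple(z["C"]); im,d=z["im"],z["d"]
for p in((223,208),(341,208),(282,153)): print(p,plane(C,*p,10).round(1))
hsv=cv2.cvtColor(im,cv2.COLOR_BGR2HSV); cl=cloud(C,d)
g=cv2.inRange(hsv,(45,100,40),(80,255,255))>0; q=cl[g&(d>0)]; print("green",len(q),np.percentile(q,[2,50,98],axis=0).round().tolist())
k=(d>0)&(np.hypot(cl[...,0]-401,cl[...,1]+161)<50)
for a in(0,8,50,58,66,124,130): 
    q=cl[k&(cl[...,2]>a)&(cl[...,2]<a+8)]; print(a,len(q),np.percentile(q,[2,50,98],axis=0).round(1).tolist() if len(q) else "")
```

```text
(223, 208) [ 404.6 -117.8   10. ]
(341, 208) [ 404.4 -208.3   10. ]
(282, 153) [ 446.4 -163.    10. ]
green 2247 [[283.0, -272.0, 9.0], [305.0, -252.0, 84.0], [414.0, -187.0, 191.0]]
0 3064 [[394.3, -202.1, 0.1], [424.3, -161.6, 4.1], [446.7, -117.0, 7.7]]
8 1561 [[387.5, -206.9, 8.1], [426.4, -163.8, 9.4], [444.8, -118.8, 10.8]]
50 85 [[421.1, -183.1, 54.1], [430.0, -160.1, 55.8], [432.3, -138.3, 57.9]]
58 259 [[417.7, -186.7, 58.1], [429.7, -159.6, 62.3], [432.4, -136.3, 65.9]]
66 450 [[412.6, -189.4, 66.1], [427.8, -162.4, 68.0], [432.0, -134.8, 73.7]]
124 1557 [[408.5, -201.0, 124.3], [422.1, -160.7, 128.6], [430.6, -120.9, 131.9]]
130 15163 [[378.1, -188.8, 131.3], [406.0, -160.7, 135.4], [428.8, -132.8, 137.1]]
```

Call:
arm_command([
  [[0,0,0],[-2,-1.5,-12],1],
  [[0,0,0],[-2,-1.5,-27],1],
  [[0,0,0],[-2,-1.5,-38],1],
  [[0,0,0],[-2,-1.5,-42],1],
  [[0,0,0],[-2,-1.5,-43.5],1],
])

```text
clock: 9.1
position: [399.9, -161.7, 27.6]
ee_rot: [-0.705, 0.0, 0.709, -0.002]
contact_force: [-0.4, 0.2, -5.2]
gripper_width: 56.0
```

Call:
arm_command([
  [[0,0,0],[0,0,-0.5],1],
  [[0,0,0],[0,0,-1],1],
  [[0,0,0],[0,0,-1.5],1],
  [[0,0,0],[0,0,-2],1],
  [[0,0,0],[0,0,-2],1],
])

```text
clock: 9.6
position: [399.9, -161.7, 25.7]
ee_rot: [-0.705, 0.0, 0.709, -0.001]
contact_force: [0.5, 0.2, -3.1]
gripper_width: 56.0
```

Near contact; lower 1 mm more, then open.

Call:
arm_command([
  [[0,0,0],[0,0,-0.5],1],
  [[0,0,0],[0,0,-1],1],
  [[0,0,0],[0,0,-1],1],
  [[0,0,0],[0,0,-1],1],
  [[0,0,0],[0,0,-1],1],
])

```text
clock: 10.1
position: [400.3, -161.8, 25.3]
ee_rot: [-0.705, 0.0, 0.709, -0.002]
contact_force: [-2.6, 0.5, 6.4]
gripper_width: 55.9
```

Call:
arm_command([
  [[0,0,0],[0,0,0],0.3],
  [[0,0,0],[0,0,0],0.1],
  [[0,0,0],[0,0,0],0],
  [[0,0,0],[0,0,0],0],
  [[0,0,0],[0,0,0],0],
])

```text
clock: 10.6
position: [400.4, -161.8, 25.3]
ee_rot: [-0.705, 0.0, 0.709, -0.002]
contact_force: [-0.7, 0.0, -0.4]
gripper_width: 85.2
```

Call:
arm_command([
  [[0,0,0],[0,0,20],0],
  [[0,0,0],[0,0,50],0],
  [[0,0,0],[0,0,90],0],
  [[0,0,0],[0,0,130],0],
  [[0,0,0],[20,0,160],0],
])

```text
clock: 11.1
position: [419.3, -161.9, 187.9]
ee_rot: [-0.706, 0.0, 0.708, -0.002]
contact_force: [1.6, 0.3, -0.6]
gripper_width: 85.5
```

Call:
arm_command([
  [[0,0,0],[40,0,0],0],
  [[0,0,0],[80,-2,0],0],
  [[0,0,0],[105,-5,0],0],
  [[0,0,0],[105,-5,0],0],
  [[0,0,0],[105,-5,0],0],
])

```text
clock: 11.6
position: [523.9, -166.7, 187.0]
ee_rot: [-0.705, 0.0, 0.709, -0.001]
contact_force: [-0.0, -0.2, 0.4]
gripper_width: 85.1
```

Run:
```python
from h import *
im,d,C=shot("wrist"); cv2.imwrite("pics/w5.png",im); np.savez("w5.npz",im=im,d=d,C=np.array(C,dtype=object)); print(C[3],readout.read_state()["position"],readout.read_state()["gripper_width"])
cl=cloud(C,d); hsv=cv2.cvtColor(im,cv2.COLOR_BGR2HSV)
k=(d>0)&(np.hypot(cl[...,0]-400,cl[...,1]+163)<60)&(cl[...,2]>84)&(cl[...,2]<97); q=cl[k]; print("lid",len(q),np.percentile(q,[1,50,99],axis=0).round(1).tolist())
m=cv2.inRange(hsv,(0,0,170),(180,50,255)); c,_=cv2.findContours(m,0,2)
for x in sorted(c,key=cv2.contourArea)[-3:]: print(cv2.contourArea(x),cv2.minAreaRect(np.array([plane(C,*p[0],14)[:2] for p in x],np.float32)))
```

```text
[ 598.4725629  -165.81737794  362.68545022] [ 523.3839868  -166.76552352  187.35925894] 85.5118235952792
lid 2316 [[376.4, -188.6, 84.8], [404.7, -162.1, 89.2], [429.5, -135.6, 90.9]]
952.0 ((667.585693359375, -36.78849792480469), (283.7826232910156, 3.787688732147217), 89.87265014648438)
1917.0 ((303.766845703125, -129.64479064941406), (91.38552856445312, 83.50011444091797), 82.49805450439453)
3653.0 ((543.0030517578125, -166.08255004882812), (66.35401153564453, 67.95391082763672), 0.015858180820941925)
```

View pics/w5.png

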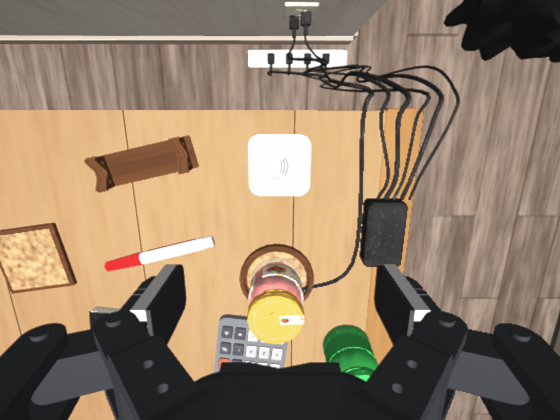

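Call:
arm_command([
  [[0,0,0],[19,0,-40],0],
  [[0,0,0],[19,0,-80],0],
  [[0,0,0],[19,0,-120],0],
  [[0,0,0],[19,0,-145],0],
  [[0,0,0],[19,0,-150],0],
])

```text
clock: 12.15
position: [538.8, -166.5, 34.6]
ee_rot: [-0.703, 0.0, 0.711, -0.001]
contact_force: [0.1, 0.2, 0.3]
gripper_width: 85.4
```

Run:
```python
from h import *
im,d,C=shot("wrist"); cv2.imwrite("pics/w6.png",im); print(readout.read_state()["position"])
hsv=cv2.cvtColor(im,cv2.COLOR_BGR2HSV)
m=cv2.inRange(hsv,(0,0,170),(180,50,255)); c,_=cv2.findContours(m,0,2)
for x in sorted(c,key=cv2.contourArea)[-3:]: print(cv2.contourArea(x),cv2.boundingRect(x),cv2.minAreaRect(np.array([plane(C,*p[0],14)[:2] for p in x],np.float32)))
```

```text
[ 540.2010451  -166.71089631   35.79270909]
731.5 (242, 43, 49, 21) ((644.4080810546875, -158.6094512939453), (10.054024696350098, 26.346284866333008), 0.04400774464011192)
1089.5 (0, 26, 296, 6) ((656.460693359375, -94.59957885742188), (2.4134786128997803, 159.65318298339844), 0.04834100231528282)
9552.0 (227, 174, 106, 98) ((543.6427612304688, -165.99046325683594), (66.5360107421875, 66.37589263916016), 89.8838882446289)
```

View pics/w6.png

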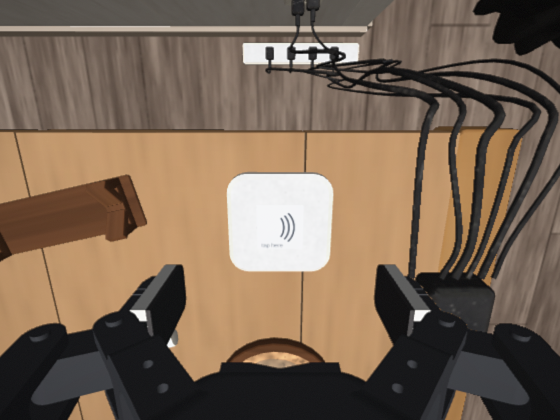

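Call:
arm_command([
  [[0,0,0],[2,0.5,-15],0],
  [[0,0,0],[2,0.5,-28],0],
  [[0,0,0],[2,0.5,-36],0],
  [[0,0,0],[2,0.5,-38],0],
  [[0,0,0],[2,0.5,-39],0],
])

```text
clock: 12.7
position: [542.5, -166.3, -2.8]
ee_rot: [-0.704, 0.0, 0.71, -0.001]
contact_force: [0.2, -0.9, -0.2]
gripper_width: 85.3
```

Call:
arm_command([
  [[0,0,0],[0,0,0],0.15],
  [[0,0,0],[0,0,0],0.3],
  [[0,0,0],[0,0,0],1],
  [[0,0,0],[0,0,0],1],
  [[0,0,0],[0,0,0],1],
])

```text
clock: 13.2
position: [542.5, -166.3, -2.7]
ee_rot: [-0.704, 0.0, 0.71, -0.001]
contact_force: [-0.6, -0.6, 0.7]
gripper_width: 16.8
```

Run:
```python
from h import *
im,d,C=shot("wrist"); b=shot("side")[0]
cv2.imwrite("pics/g2.png",np.hstack([im[100:,140:440],cv2.resize(b[230:330,310:430],(384,320),interpolation=2)]))
st=readout.read_state(); print(st["gripper_width"],st["contact_force"])
```

```text
1.198733647122034 [ 0.01454234  0.5756734  -0.68264945]
```

View pics/g2.png

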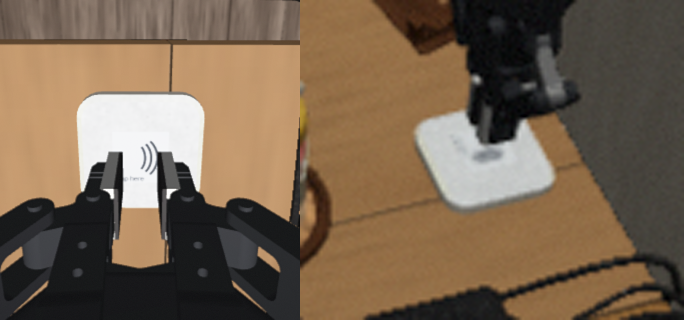

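Run:
```python
from h import *
im,d,C=shot("wrist"); st=readout.read_state(); cl=cloud(C,d); print(st["position"],st["gripper_width"],st["contact_force"])
p=st["position"]
for c in (255,262,270,275,290,298,305):
    print(c,[(r,*cl[r,c].round(0).astype(int)) for r in range(240,330,10)])
```

```text
[ 542.47543799 -166.29300801   -2.80306108] 0.3843936710798689 [ 0.20565307 -0.48970614 -0.48723783]
255 [(240, np.int64(552), np.int64(-153), np.int64(14)), (250, np.int64(547), np.int64(-153), np.int64(15)), (260, np.int64(541), np.int64(-153), np.int64(14)), (270, np.int64(551), np.int64(-155), np.int64(46)), (280, np.int64(551), np.int64(-156), np.int64(55)), (290, np.int64(558), np.int64(-157), np.int64(73)), (300, np.int64(556), np.int64(-157), np.int64(77)), (310, np.int64(556), np.int64(-158), np.int64(83)), (320, np.int64(556), np.int64(-158), np.int64(88))]
262 [(240, np.int64(552), np.int64(-156), np.int64(14)), (250, np.int64(546), np.int64(-156), np.int64(13)), (260, np.int64(541), np.int64(-156), np.int64(14)), (270, np.int64(555), np.int64(-158), np.int64(52)), (280, np.int64(555), np.int64(-159), np.int64(62)), (290, np.int64(556), np.int64(-159), np.int64(69)), (300, np.int64(556), np.int64(-160), np.int64(77)), (310, np.int64(556), np.int64(-160), np.int64(83)), (320, np.int64(556), np.int64(-160), np.int64(88))]
270 [(240, np.int64(553), np.int64(-161), np.int64(15
[... 1611 characters left out ...]
73), np.int64(61)), (290, np.int64(557), np.int64(-172), np.int64(71)), (300, np.int64(556), np.int64(-172), np.int64(77)), (310, np.int64(556), np.int64(-172), np.int64(82)), (320, np.int64(556), np.int64(-171), np.int64(88))]
305 [(240, np.int64(552), np.int64(-179), np.int64(13)), (250, np.int64(547), np.int64(-179), np.int64(15)), (260, np.int64(541), np.int64(-180), np.int64(14)), (270, np.int64(551), np.int64(-177), np.int64(45)), (280, np.int64(551), np.int64(-176), np.int64(54)), (290, np.int64(559), np.int64(-174), np.int64(74)), (300, np.int64(557), np.int64(-174), np.int64(78)), (310, np.int64(556), np.int64(-174), np.int64(83)), (320, np.int64(556), np.int64(-173), np.int64(88))]
```

The fingers closed above the reader with no contact. Depth puts the shut tips about 35 mm behind the reported TCP, which also explains the stamp being held at 17 mm, near the top of its knob. I'll open and measure the open tips.

Call:
arm_command([
  [[0,0,0],[0,0,0],0.5],
  [[0,0,0],[0,0,0],0],
  [[0,0,0],[0,0,0],0],
  [[0,0,0],[0,0,0],0],
  [[0,0,0],[0,0,0],0],
])

```text
clock: 13.85
position: [542.5, -166.3, -2.8]
ee_rot: [-0.704, 0.0, 0.71, -0.001]
contact_force: [-0.4, -0.3, 0.2]
gripper_width: 72.6
```

Run:
```python
from h import *
im,d,C=shot("wrist"); st=readout.read_state(); cl=cloud(C,d); print(st["position"],st["gripper_width"],st["joints"].round(3))
b=shot("side")[0]; cv2.imwrite("pics/g3.png",np.hstack([im[100:],cv2.resize(b[200:330,300:430],(240,320),interpolation=2)]))
for c in (160,168,175,182,385,395,405): print(c,[(r,*map(int,cl[r,c])) for r in range(255,330,10)])
```

```text
[ 542.53013782 -166.2665975    -2.7857485 ] 79.01562961065737 [-0.01   0.513 -0.366  0.004 -0.7    1.579]
160 [(255, 536, -95, 0), (265, 529, -94, -1), (275, 524, -94, 0), (285, 550, -117, 57), (295, 555, -123, 72), (305, 556, -126, 80), (315, 555, -127, 84), (325, 556, -129, 89)]
168 [(255, 536, -100, 0), (265, 530, -100, 0), (275, 550, -118, 49), (285, 555, -123, 65), (295, 555, -126, 72), (305, 553, -127, 76), (315, 551, -127, 78), (325, 556, -132, 90)]
175 [(255, 536, -104, 0), (265, 530, -104, 0), (275, 554, -123, 57), (285, 555, -126, 65), (295, 555, -128, 72), (305, 553, -129, 75), (315, 549, -129, 76), (325, 545, -128, 76)]
182 [(255, 536, -108, -1), (265, 554, -124, 47), (275, 555, -126, 57), (285, 555, -129, 65), (295, 552, -129, 68), (305, 548, -129, 68), (315, 545, -129, 69), (325, 541, -129, 70)]
385 [(255, 537, -227, 0), (265, 529, -228, -1), (275, 555, -207, 57), (285, 555, -204, 66), (295, 554, -203, 71), (305, 553, -201, 76), (315, 549, -202, 76), (325, 546, -202, 77)]
395 [(255, 536, -233, 0), (265, 530, -234, 0), (275, 550, -215, 49), (285, 551, -211, 58), (295, 555, -206, 72), (305, 553, -205, 75), (315, 556, -202, 85), (325, 556, -199, 90)]
405 [(255, 536, -239, 0), (265, 529, -240, -1), (275, 523, -241, 0), (285, 517, -241, 0), (295, 550, -213, 64), (305, 556, -207, 80), (315, 556, -205, 85), (325, 556, -203, 90)]
```

View pics/g3.png

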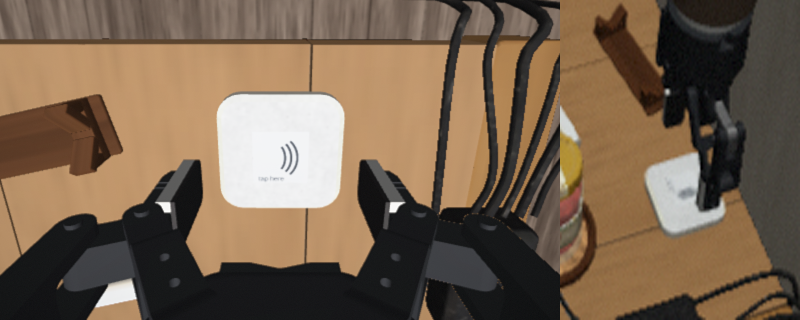

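Call:
arm_command([
  [[0,0,0],[0.5,0,-12],0],
  [[0,0,0],[0.5,0,-24],0],
  [[0,0,0],[0.5,0,-31],0],
  [[0,0,0],[0.5,0,-34],0],
  [[0,0,0],[0.5,0,-35],0],
])

```text
clock: 14.45
position: [542.6, -166.3, -38.7]
ee_rot: [-0.704, 0.0, 0.71, -0.001]
contact_force: [1.0, -0.4, -0.5]
gripper_width: 85.2
```

Call:
arm_command([
  [[0,0,0],[0,0,0],0.1],
  [[0,0,0],[0,0,0],0.2],
  [[0,0,0],[0,0,0],0.25],
  [[0,0,0],[0,0,0],0.3],
  [[0,0,0],[0,0,0],0.35],
])

```text
clock: 14.95
position: [543.0, -166.3, -37.7]
ee_rot: [-0.704, 0.0, 0.71, -0.002]
contact_force: [-1.0, 0.4, 5.2]
gripper_width: 64.8
```

Run:
```python
from h import *
im,d,C=shot("wrist"); st=readout.read_state(); cl=cloud(C,d); print(st["position"],st["gripper_width"],st["contact_force"])
for c in (175,182,190,200,370,385): print(c,[(r,*map(int,cl[r,c])) for r in range(235,310,10)])
```

```text
[ 542.96167135 -166.31277817  -37.62517606] 65.05765796636825 [-1.91212014  1.31199237  5.36572171]
175 [(235, 563, -117, -1), (245, 559, -117, 0), (255, 553, -116, 0), (265, 548, -116, 0), (275, 552, -121, 16), (285, 550, -123, 22), (295, 555, -128, 37), (305, 556, -130, 44)]
182 [(235, 563, -120, 0), (245, 558, -120, 0), (255, 553, -119, 0), (265, 548, -119, 0), (275, 555, -126, 21), (285, 555, -129, 30), (295, 555, -131, 37), (305, 552, -131, 38)]
190 [(235, 563, -124, 0), (245, 558, -124, 0), (255, 553, -123, 0), (265, 555, -127, 13), (275, 555, -130, 22), (285, 555, -132, 30), (295, 554, -133, 35), (305, 551, -133, 36)]
200 [(235, 563, -129, 0), (245, 563, -131, 11), (255, 553, -128, 0), (265, 618, -165, 137), (275, 554, -133, 21), (285, 551, -133, 23), (295, 546, -133, 22), (305, 542, -133, 23)]
370 [(235, 564, -206, 1), (245, 558, -207, 0), (255, 553, -208, 0), (265, 555, -203, 14), (275, 555, -201, 22), (285, 555, -199, 30), (295, 555, -197, 37), (305, 552, -197, 38)]
385 [(235, 563, -214, 0), (245, 559, -214, 0), (255, 553, -215, 0), (265, 548, -215, 0), (275, 552, -210, 16), (285, 551, -208, 22), (295, 555, -202, 37), (305, 557, -200, 45)]
```

Call:
arm_command([
  [[0,0,0],[0,0,0.5],1],
  [[0,0,0],[0,0,0.5],1],
  [[0,0,0],[0,0,0.5],1],
  [[0,0,0],[0,0,5],1],
  [[0,0,0],[0,0,10],1],
])

```text
clock: 15.5
position: [542.7, -166.3, -27.7]
ee_rot: [-0.704, 0.0, 0.71, -0.002]
contact_force: [0.2, 0.5, -1.3]
gripper_width: 64.4
```

Call:
arm_command([
  [[0,0,0],[0,0,12],1],
  [[0,0,0],[0,0,25],1],
  [[0,0,0],[0,0,38],1],
  [[0,0,0],[0,0,46],1],
  [[0,0,0],[0,0,50],1],
])

```text
clock: 16.0
position: [543.4, -166.3, 24.0]
ee_rot: [-0.705, 0.0, 0.709, -0.002]
contact_force: [0.6, 0.4, -1.4]
gripper_width: 64.6
```

```bash
cat > rd.py <<'E'
from h import *
im,d,C=shot("wrist"); st=readout.read_state(); cl=cloud(C,d); p=st["position"]; print(p,st["gripper_width"],st["contact_force"])
hsv=cv2.cvtColor(im,cv2.COLOR_BGR2HSV); m=(cv2.inRange(hsv,(0,0,150),(180,50,255))>0)&(d>0)&(np.hypot(cl[...,0]-p[0],cl[...,1]-p[1])<60)
n,l,s,_=cv2.connectedComponentsWithStats(m.astype(np.uint8)); m=l==1+np.argmax(s[1:,4])
q=cl[m]; z=np.median(q[:,2]); print("z",np.percentile(q[:,2],[5,50,95]))
v,u=np.nonzero(m); print(cv2.minAreaRect(np.array([plane(C,a,b,z)[:2] for a,b in zip(u,v)],np.float32)))
f=np.c_[q[:,:2],np.ones(len(q))]; print("tilt",np.linalg.lstsq(f,q[:,2],rcond=None)[0][:2])
E
python3 rd.py
```

```text
[ 543.51431176 -166.40343193   24.03009096] 64.63909788668815 [-0.67874745  0.29151507 -0.69924416]
z [72.86852955 75.29583934 76.36026457]
((545.0145874023438, -165.5158233642578), (65.52029418945312, 66.01414489746094), 0.030306238681077957)
tilt [-0.01127083  0.00370241]
```

Call:
arm_command([
  [[0,0,1],[-8,28,0],1],
  [[0,0,3],[-22,66,0],1],
  [[0,0,5],[-40,108,0],1],
  [[0,0,7],[-58,150,0],1],
  [[0,0,8],[-76,190,0],1],
])

```text
clock: 16.55
position: [466.4, 24.9, 23.8]
ee_rot: [-0.703, -0.049, 0.708, -0.051]
contact_force: [0.7, 1.2, -0.5]
gripper_width: 64.9
```

Call:
arm_command([
  [[0,0,0],[-16,42,0],1],
  [[0,0,0],[-30,80,0],1],
  [[0,0,0],[-38,102,0],1],
  [[0,0,0],[-41,110,0],1],
  [[0,0,0],[-41,110,0],1],
])

```text
clock: 17.05
position: [425.1, 135.6, 23.7]
ee_rot: [-0.703, -0.05, 0.708, -0.052]
contact_force: [-0.3, -0.2, -0.5]
gripper_width: 64.4
```

```bash
python3 rd.py
python3 - <<'E'
from h import *
im,d,C=shot("wrist"); cv2.imwrite("pics/w7.png",im); np.savez("w7.npz",im=im,d=d,C=np.array(C,dtype=object))
E
```

```text
[425.25570253 134.79551311  23.6479279 ] 64.52300054699268 [ 0.03438988 -0.99582892 -1.48951166]
z [72.64665853 75.08635693 76.13993515]
((426.68328857421875, 136.48483276367188), (65.52787780761719, 65.99030303955078), 8.181018829345703)
tilt [-0.0126267   0.00250257]
```

View pics/w7.png

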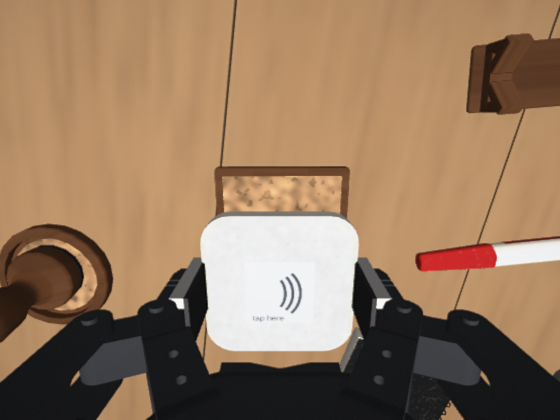

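Run:
```python
from h import *
z=np.load("w7.npz",allow_pickle=True); C=tuple(z["C"])
a,b=plane(C,215,168,8.5)[:2],plane(C,349,167,8.5)[:2]; e=b-a; print(a,b,np.linalg.norm(e),np.degrees(np.arctan2(e[0],-e[1])))
n=np.array([e[1],-e[0]])/np.linalg.norm(e); print("centre",(a+b)/2+41*n,(a+b)/2-41*n)
```

```text
[462.02924904 179.10396923] [473.89173135 100.32089595] 79.6711436032953 8.562784642638729
centre [427.41750488 133.60781612] [508.5034755  145.81704905]
```

Call:
arm_command([
  [[0,0,0],[1,-2,-12],1],
  [[0,0,0],[1,-2,-26],1],
  [[0,0,0],[1,-2,-38],1],
  [[0,0,0],[1,-2,-46],1],
  [[0,0,0],[1,-2,-49.5],1],
])

```text
clock: 17.65
position: [426.2, 131.1, -26.7]
ee_rot: [-0.702, -0.048, 0.708, -0.051]
contact_force: [-0.1, -0.6, -1.3]
gripper_width: 64.7
```

Call:
arm_command([
  [[0,0,0],[0,0,-0.5],1],
  [[0,0,0],[0,0,-1],1],
  [[0,0,0],[0,0,-1.5],1],
  [[0,0,0],[0,0,-2],1],
  [[0,0,0],[0,0,-2],1],
])

```text
clock: 18.15
position: [426.4, 131.3, -28.4]
ee_rot: [-0.702, -0.048, 0.708, -0.051]
contact_force: [0.2, -0.7, -0.4]
gripper_width: 64.4
```

Call:
arm_command([
  [[0,0,0],[0,0.5,-0.5],1],
  [[0,0,0],[0,1,-1],1],
  [[0,0,0],[0,1,-1.2],1],
  [[0,0,0],[0,1,-1.2],1],
  [[0,0,0],[0,1,-1.2],1],
])

```text
clock: 18.65
position: [426.4, 132.2, -29.2]
ee_rot: [-0.702, -0.048, 0.708, -0.051]
contact_force: [-0.7, -1.6, 5.3]
gripper_width: 64.4
```

Call:
arm_command([
  [[0,0,0],[0,0,0],0.15],
  [[0,0,0],[0,0,0],0],
  [[0,0,0],[0,0,0],0],
  [[0,0,0],[0,0,0],0],
  [[0,0,0],[0,0,0],0],
])

```text
clock: 19.15
position: [426.5, 132.3, -29.2]
ee_rot: [-0.702, -0.048, 0.708, -0.051]
contact_force: [-0.4, 0.3, 0.0]
gripper_width: 85.2
```

Call:
arm_command([
  [[0,0,0],[0,0,15],0],
  [[0,0,0],[0,0,40],0],
  [[0,0,0],[0,0,75],0],
  [[0,0,0],[0,0,105],0],
  [[0,0,0],[0,0,115],0],
])

```text
clock: 19.65
position: [428.1, 133.3, 88.7]
ee_rot: [-0.704, -0.049, 0.706, -0.05]
contact_force: [0.1, 0.5, 0.7]
gripper_width: 85.6
```

```bash
python3 rd.py
```

```text
[428.15109532 133.38062243  88.82198323] 85.60884273201458 [ 0.91543616 -0.45455778  1.0414035 ]
z [19.06714221 22.2010373  23.42543017]
((427.50103759765625, 133.04249572753906), (66.62447357177734, 67.26973724365234), 8.0374755859375)
tilt [-0.01061735  0.00778467]
```

Call:
arm_command([
  [[0,0,-8.4],[0,-12,10],0],
  [[0,0,-16.8],[1,-28,20],0],
  [[0,0,-25.2],[2,-44,25],0],
  [[0,0,-33.6],[3,-60,25],0],
  [[0,0,-42],[4,-78,25],0],
])

```text
clock: 20.2
position: [431.4, 54.6, 112.6]
ee_rot: [-0.674, 0.209, 0.677, 0.208]
contact_force: [-0.7, -0.1, 0.2]
gripper_width: 85.4
```

Call:
arm_command([
  [[0,0,-8.5],[1,-16,0],0],
  [[0,0,-17],[2,-32,0],0],
  [[0,0,-25.5],[3,-50,0],0],
  [[0,0,-34],[4,-68,0],0],
  [[0,0,-42.5],[4,-78,0],0],
])

```text
clock: 20.7
position: [434.3, -24.6, 111.1]
ee_rot: [-0.55, 0.442, 0.555, 0.44]
contact_force: [-0.1, 0.4, 0.5]
gripper_width: 85.3
```

Call:
arm_command([
  [[0,0,0],[0,0,-15],0],
  [[0,0,0],[0,0,-30],0],
  [[0,0,0],[0,0,-45],0],
  [[0,0,0],[0,0,-50],0],
  [[0,0,0],[0,0,-50],0],
])

```text
clock: 21.2
position: [433.2, -24.9, 59.7]
ee_rot: [-0.549, 0.443, 0.556, 0.439]
contact_force: [-0.3, -0.2, 0.2]
gripper_width: 85.4
```

```bash
cat > mk.py <<'E'
from h import *
import sys
zz=float(sys.argv[1]); fn=sys.argv[2]
im,d,C=shot("wrist"); st=readout.read_state(); p=st["position"]; cv2.imwrite(f"pics/{fn}.png",im); np.savez(fn+".npz",im=im,d=d,C=np.array(C,dtype=object))
ty=R.from_quat(st["ee_rot"]).as_matrix()[:,1]; print(p,st["gripper_width"],st["contact_force"].round(1),"jaw deg",np.degrees(np.arctan2(ty[1],ty[0])).round(2), "j",st["joints"].round(2))
hsv=cv2.cvtColor(im,cv2.COLOR_BGR2HSV); cl=cloud(C,d)
red=cv2.inRange(hsv,(0,150,60),(8,255,255))|cv2.inRange(hsv,(172,150,60),(180,255,255)); wh=cv2.inRange(hsv,(0,0,170),(180,60,255))
k=(np.abs(cl[...,2]-zz)<12)&(np.hypot(cl[...,0]-p[0],cl[...,1]-p[1])<100)
m=((red|wh)>0)&k; q=np.array([plane(C,u,v,zz)[:2] for v,u in np.argwhere(m)],np.float32); print(len(q),cv2.minAreaRect(q),"zs",np.percentile(cl[m][:,2],[5,50,95]).round(1))
r=q[[bool(x) for x in red[m]]]; w=q[[not x for x in red[m]]]; print("red",r.mean(0),"white",w.mean(0))
E
python3 mk.py 8 m1
```

```text
[433.9364345  -24.68371273  60.52490695] 85.07835691123626 [-0.1  0.1 -0.8] jaw deg -167.19 j [ 0.32  0.23 -0.62 -0.01 -0.73 -0.09]
3384 ((435.72052001953125, -21.33666229248047), (15.435380935668945, 137.244873046875), 14.060782432556152) zs [10.1 13.9 15.8]
red [424.6956   21.44927] white [441.84503  -45.275074]
```

View pics/m1.png

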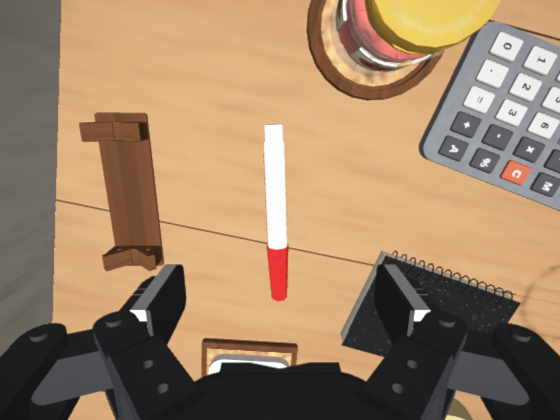

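Call:
arm_command([
  [[0,0,0.6],[2,3.5,-25],0],
  [[0,0,1.2],[2,3.5,-50],0],
  [[0,0,1.2],[2,3.5,-75],0],
  [[0,0,1.2],[2,3.5,-90],0],
  [[0,0,1.2],[2,3.5,-95],0],
])

```text
clock: 21.75
position: [435.5, -21.2, -35.4]
ee_rot: [-0.554, 0.437, 0.56, 0.433]
contact_force: [-0.4, -0.1, -0.7]
gripper_width: 85.5
```

Call:
arm_command([
  [[0,0,0],[0,0,0],0.3],
  [[0,0,0],[0,0,0],0.5],
  [[0,0,0],[0,0,0],0.6],
  [[0,0,0],[0,0,0],0.65],
  [[0,0,0],[0,0,0],0.65],
])

```text
clock: 22.25
position: [438.3, -20.5, -34.0]
ee_rot: [-0.556, 0.435, 0.559, 0.435]
contact_force: [2.9, -0.1, 6.0]
gripper_width: 29.7
```

```bash
python3 mk.py 8 m2
python3 - <<'E'
from h import *
z=np.load("m2.npz",allow_pickle=True); C=tuple(z["C"]); cl=cloud(C,z["d"]); p=readout.read_state()["position"]
k=(z["d"]>0)&(np.hypot(cl[...,0]-p[0],cl[...,1]-p[1])<45)&(z["im"].max(-1)<110)&(cl[...,2]>2); q=cl[k]; print(len(q),np.percentile(q[:,2],[0,0.3,1,2,5]))
E
```

```text
[438.31942163 -20.45705608 -34.05418855] 29.835635746380326 [2.9 1.6 6. ] jaw deg -165.92 j [ 0.32  0.41 -0.7  -0.01 -0.45 -0.07]
7786 ((437.5638427734375, -29.82138442993164), (15.995953559875488, 119.01360321044922), 13.964570999145508) zs [10.3 14.1 15.8]
red [426.67392   14.327252] white [441.9631  -45.89726]
32700 [ 2.36340575  6.17013054  9.99533935 14.42717248 25.42063312]
```

Call:
arm_command([
  [[0,0,0],[-2,0,1],0.75],
  [[0,0,0],[-2,0,1],1],
  [[0,0,0],[-2,0,1],1],
  [[0,0,0],[-2,0,1],1],
  [[0,0,0],[-2,0,1],1],
])

```text
clock: 22.8
position: [435.6, -20.6, -32.4]
ee_rot: [-0.555, 0.435, 0.56, 0.434]
contact_force: [-1.2, 0.8, 9.7]
gripper_width: 13.5
```

Call:
arm_command([
  [[0,0,0],[0,0,0],1],
  [[0,0,0],[0,0,0],1],
  [[0,0,0],[0,0,20],1],
  [[0,0,0],[0,0,40],1],
  [[0,0,0],[0,0,60],1],
])

```text
clock: 23.3
position: [434.2, -21.0, 27.5]
ee_rot: [-0.555, 0.436, 0.56, 0.434]
contact_force: [1.1, 0.5, -0.4]
gripper_width: 13.5
```

```bash
python3 mk.py 70 m3
```

```text
[436.64154734 -20.45081328  30.42339139] 13.48227517983665 [1.4 0.6 2.3] jaw deg -165.88 j [ 0.32  0.29 -0.65 -0.01 -0.63 -0.07]
7628 ((438.0442199707031, -29.82184600830078), (15.150875091552734, 119.37278747558594), 14.129304885864258) zs [70.4 74.1 75.6]
red [427.01822    13.8383255] white [442.0998   -47.221653]
```

```bash
cat > rs.py <<'E'
from h import *
import sys
z=np.load(sys.argv[1],allow_pickle=True); C=tuple(z["C"]); d=z["d"]; cl=cloud(C,d); hsv=cv2.cvtColor(z["im"],cv2.COLOR_BGR2HSV)
k=(d>0)&(cl[...,2]>13)&(cl[...,2]<30)&(np.hypot(cl[...,0]-544,cl[...,1]+15)<80)&(cl[...,0]>500)&(hsv[...,2]<170)
q=cl[k][:,:2].astype(np.float32); print(len(q),cv2.minAreaRect(q))
for s in(q[q[:,1]>-15],q[q[:,1]<-15]): print(len(s),s.mean(0),cv2.minAreaRect(s)) if len(s)>5 else 0
E
python3 rs.py m1.npz; python3 rs.py m3.npz
```

```text
1851 ((544.1484375, -15.399658203125), (38.02413558959961, 104.19346618652344), 12.775315284729004)
831 [534.4872    28.134825] ((534.0411376953125, 29.174816131591797), (38.009334564208984, 12.869436264038086), 12.935982704162598)
1020 [554.5249   -60.489315] ((554.3389892578125, -60.34774398803711), (37.92927932739258, 12.01585865020752), 12.775317192077637)
2590 ((543.77685546875, -15.60610580444336), (37.85972213745117, 103.92668151855469), 12.684954643249512)
1136 [534.40497   28.004519] ((533.7838134765625, 28.90566635131836), (37.715965270996094, 12.57406234741211), 13.193899154663086)
1454 [554.5446   -60.435734] ((553.8634643554688, -60.425594329833984), (37.85624694824219, 11.99406623840332), 12.772699356079102)
```

Call:
arm_command([
  [[0,0,-0.5],[20,1,0],1],
  [[0,0,-1.2],[50,2,0],1],
  [[0,0,-1.2],[85,4,0],1],
  [[0,0,-1.2],[103,5,0],1],
  [[0,0,-1.2],[108,5.5,0],1],
])

```text
clock: 23.85
position: [545.5, -15.0, 29.3]
ee_rot: [-0.551, 0.441, 0.554, 0.441]
contact_force: [0.3, -0.5, -0.4]
gripper_width: 12.8
```

Call:
arm_command([
  [[0,0,0],[0,0,-5],1],
  [[0,0,0],[0,0,-15],1],
  [[0,0,0],[0,0,-20],1],
  [[0,0,0],[0,0,-20],1],
  [[0,0,0],[0,0,-20],1],
])

```text
clock: 24.35
position: [545.0, -15.1, 9.2]
ee_rot: [-0.551, 0.441, 0.555, 0.441]
contact_force: [-0.0, -0.1, -0.4]
gripper_width: 13.3
```

```bash
python3 mk.py 48 m4;python3 mk.py 48 m4; python3 rs.py m4.npz
```

```text
[545.33832456 -15.01936996   9.41983357] 13.126634022359752 [ 0.3 -0.8  0.3] jaw deg -167.11 j [ 0.27  0.47 -0.41 -0.01 -0.7  -0.04]
7625 ((548.0821533203125, -22.311229705810547), (15.55609130859375, 122.62220764160156), 12.949843406677246) zs [52.1 55.6 57.3]
red [537.6496    22.856358] white [551.9182   -40.332146]
[545.57488568 -14.92073412   9.61006599] 13.384291443596615 [ 0.8 -0.2  0.1] jaw deg -167.11 j [ 0.27  0.47 -0.41 -0.01 -0.7  -0.04]
7630 ((548.382080078125, -22.124759674072266), (15.586321830749512, 122.8603515625), 12.95407772064209) zs [52.3 55.9 57.5]
red [537.9311    23.133482] white [552.2321  -40.18632]
944 ((554.4147338867188, -60.37871551513672), (37.73548889160156, 12.09843635559082), 12.796537399291992)
944 [552.83954 -61.27847] ((554.4147338867188, -60.37871551513672), (37.73548889160156, 12.09843635559082), 12.796537399291992)
```

View pics/m4.png

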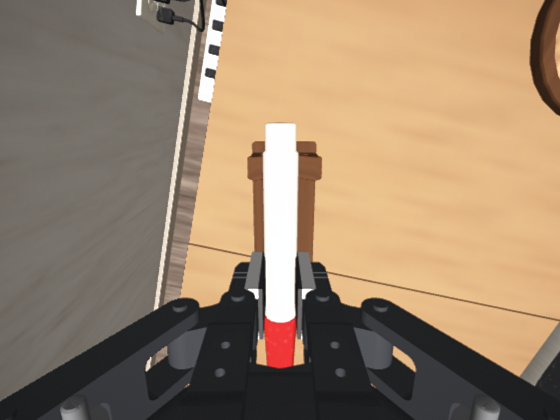

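Call:
arm_command([
  [[0,0,0],[-2.5,0,-6],1],
  [[0,0,0],[-2.5,0,-14],1],
  [[0,0,0],[-2.5,0,-19],1],
  [[0,0,0],[-2.5,0,-21],1],
  [[0,0,0],[-2.5,0,-22],1],
])

```text
clock: 24.95
position: [542.9, -15.0, -12.9]
ee_rot: [-0.551, 0.441, 0.555, 0.441]
contact_force: [0.6, -0.3, 0.5]
gripper_width: 13.0
```

Call:
arm_command([
  [[0,0,0],[0,0,-1],1],
  [[0,0,0],[0,0,-2],1],
  [[0,0,0],[0,0,-3],1],
  [[0,0,0],[0,0,-3.5],1],
  [[0,0,0],[0,0,-3.5],1],
])

```text
clock: 25.45
position: [542.9, -15.0, -16.4]
ee_rot: [-0.551, 0.441, 0.555, 0.441]
contact_force: [0.4, -0.4, 0.3]
gripper_width: 13.1
```

```bash
python3 mk.py 23 m5;python3 rs.py m5.npz
```

```text
[542.95466984 -15.00801265 -16.35550442] 13.24683583015626 [-0.1  0.9  0.5] jaw deg -167.11 j [ 0.27  0.5  -0.44 -0.01 -0.63 -0.04]
7663 ((545.4755859375, -22.66604995727539), (15.994492530822754, 122.13007354736328), 12.42392635345459) zs [26.3 30.1 31.7]
red [535.6673    22.438265] white [549.87933  -40.466877]
2331 ((544.314208984375, -15.310752868652344), (39.72105407714844, 104.43692016601562), 12.8178071975708)
409 [535.5319    25.465662] ((536.9835815429688, 9.525617599487305), (24.359647750854492, 52.741058349609375), 8.90954875946045)
1922 [553.1139   -52.874146] ((550.2448120117188, -41.37689971923828), (39.72105407714844, 50.97230529785156), 12.8178071975708)
```

Call:
arm_command([
  [[0,0,0],[0,0,-0.5],1],
  [[0,0,0],[0,0,-1],1],
  [[0,0,0],[0,0,-1],0.8],
  [[0,0,0],[0,0,-1],0.6],
  [[0,0,0],[0,0,-1],0.4],
])

```text
clock: 26.0
position: [542.9, -15.0, -17.4]
ee_rot: [-0.551, 0.441, 0.554, 0.441]
contact_force: [-0.6, -0.1, -0.8]
gripper_width: 45.1
```

Call:
arm_command([
  [[0,0,0],[0,0,0],0],
  [[0,0,0],[0,0,0],0],
  [[0,0,0],[0,0,0],0],
  [[0,0,0],[0,0,25],0],
  [[0,0,0],[0,0,60],0],
])

```text
clock: 26.5
position: [541.1, -15.4, 41.4]
ee_rot: [-0.55, 0.442, 0.556, 0.439]
contact_force: [1.0, -0.3, 0.4]
gripper_width: 85.3
```

Call:
arm_command([
  [[0,0,0],[0,0,45],0],
  [[0,0,0],[0,0,90],0],
  [[0,0,0],[0,0,135],0],
  [[0,0,0],[0,0,150],0],
  [[0,0,0],[0,0,150],0],
])

```text
clock: 27.0
position: [542.8, -15.1, 194.8]
ee_rot: [-0.552, 0.44, 0.554, 0.441]
contact_force: [0.6, 1.0, -0.3]
gripper_width: 85.4
```

```bash
python3 mk.py 23 m6;python3 rs.py m6.npz
python3 - <<'E'
from h import *
for n in("scene","side"):
    im,d,C=shot(n); cl=cloud(C,d); cv2.imwrite(f"pics/{n}9.png",im)
    for nm,xy,z in(("jar",(401,-163),(80,96)),("stampKnob",(374,279),(46,64)),("stampTop",(374,279),(64,76))):
        k=(d>0)&(np.hypot(cl[...,0]-xy[0],cl[...,1]-xy[1])<45)&(cl[...,2]>z[0])&(cl[...,2]<z[1]); q=cl[k]
        print(n,nm,len(q),np.percentile(q,[2,50,98],axis=0).round(1).tolist() if len(q) else "")
a=cv2.imread("pics/side9.png")[120:330,200:430]; cv2.imwrite("pics/fin.png",cv2.resize(a,(690,600),interpolation=2)[:600])
E
```

```text
[541.29871188 -15.20245634 192.31169557] 85.41567484314572 [ 0.  -0.1 -0.2] jaw deg -167.14 j [ 0.27  0.25 -0.2  -0.   -1.13 -0.04]
1596 ((544.880859375, -15.490730285644531), (15.827618598937988, 135.79714965820312), 13.187397956848145) zs [25.1 29.3 31.2]
red [534.7281    27.039328] white [549.681  -39.0351]
473 ((544.6220703125, -15.395343780517578), (36.722572326660156, 103.80362701416016), 12.853309631347656)
236 [535.1064    27.565523] ((536.1761474609375, 20.01035499572754), (36.909358978271484, 30.274494171142578), 11.010297775268555)
237 [554.909    -60.383724] ((554.8463134765625, -60.264915466308594), (36.220733642578125, 11.7642183303833), 12.85330867767334)
scene jar 538 [[372.9, -189.6, 82.2], [398.3, -164.5, 90.2], [425.2, -136.8, 93.3]]
scene stampKnob 48 [[362.6, 268.2, 48.2], [373.5, 272.0, 56.7], [386.2, 280.2, 63.4]]
scene stampTop 45 [[363.9, 270.7, 64.6], [373.5, 276.8, 68.9], [384.3, 288.7, 71.6]]
side jar 765 [[374.5, -192.1, 81.9], [400.0, -168.6, 90.9], [426.4, -139.5, 93.9]]
side stampKnob 73 [[364.0, 264.2, 46.7], [374.5, 269.8, 57.1], [388.2, 278.5, 63.8]]
side stampTop 55 [[364.6, 267.0, 64.2], [375.3, 275.5, 69.1], [386.1, 287.2, 71.7]]
```

View pics/fin.png

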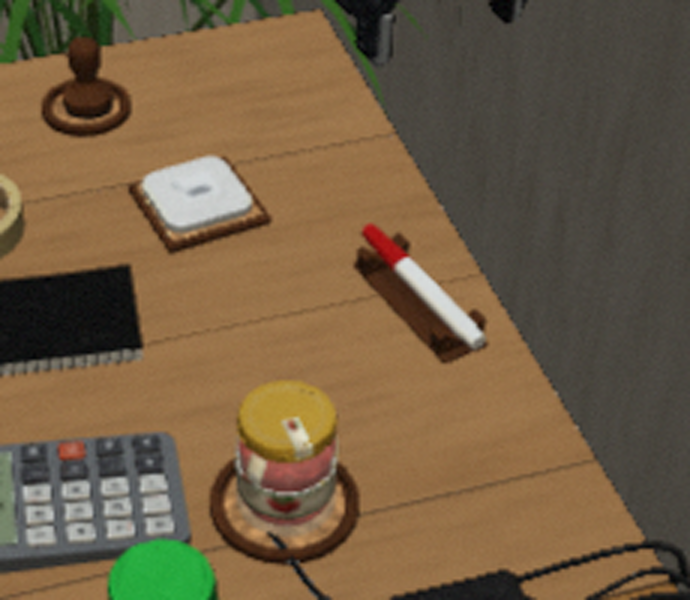

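All four are seated in the picture: stamp at (85,80), reader at (197,193), marker at (425,285) and jar at (287,450). The robot is clear, so I'm handing in.

```bash
python3 -c "
from h import *
print(arm.job_done())"
```

```text
the job is handed in; nothing more can be done
None
```

All four things are in their holders, and I handed the job in at about 27 s on the robot clock. No verdict was reported.

**Last checks:**

| Item | Position found | Holder centre | Other |
|---|---|---|---|
| Jar | about (401, -163) mm | about (400.5, -163) mm | lid top at about 90 mm, as expected |
| Stamp | about (374, 279) mm | about (374, 279.5) mm | upright, top at about 70 mm |
| Reader | (427.5, 133.0) mm | (427.4, 133.6) mm | turned 8.0° against the pad's 8.0–8.6°, top at 22 mm |
| Marker | (544.9, -15.5) mm | (544.6, -15.4) mm | turned 13.2° against the rest's 12.9°, axis at about 23 mm |

**What went wrong or disagreed:**
- **Fingertips:** They sit about 38 mm farther back than the reported TCP implies.
    - The first reader grasp closed above the reader without touching it. I repeated it 35 mm lower and it held.
    - For the same reason the stamp was gripped near the top of its knob and the jar apparently by its lid. Both were still set down upright.
- **Cameras:** The fixed and wrist cameras differed by 2 to 5 mm. I used the wrist camera for placing.
- **Cable:** A loose cable end reaches into the large dish, but the jar's height and upright stance look right beside it.
- **Stamp check:** I did not look at the stamp with the wrist camera after letting it go; its last check is from the two fixed cameras only.

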